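# Post the used pipette into the decontamination drop box

## Robot

A 6-joint arm with a two-finger parallel gripper is mounted at the origin on the work surface. World frame = base frame: x ahead of the robot, y to its left, z up, the work surface at z = 0. Lengths are in mm, angles in rad, forces in N, time in s.
With the tool pointing down it reaches from about 375 to 975 mm from the base axis. Payload 3.8 kg.
Tool frame: the origin (TCP) lies at the very end of the fingers, on their centre line; the grasp point (between the pads) lies 19 mm behind it; z points along the fingers, y is the line along which they close (so a half turn about z gives the same grasp; the last joint's range is limited). The gripper opens to 88 mm and grips with 3 to 60 N. Pads are 18 mm wide; open, the fingers measure 123 mm over their backs; the gripper's body (75 mm by 187 mm) begins 45 mm behind the grasp point.
Start: joints at [-1.195, 0.264, 1.604, -0, 1.274, -0.037], TCP at [270.788, -618.298, 238.706] pointing down, gripper open.
Joint ranges: [-2.63, 2.63], [-0.94, 2.18], [0.31, 2.57], [-1.31, 4.45], [0, 2.66], [-2.55, 2.55]. Speed limits (rad/s): [2.57, 2.57, 3.14, 3.14, 3.14, 3.14].

## Interface

Orientations are given as [roll, pitch, yaw] about the fixed x, y, z axes, in that order (R = Rz(yaw) Ry(pitch) Rx(roll)).
In Python, from cell import bot gives the robot as it stands. Calls block until the motion is done:
- bot.goto(position, orientation): joint-space move of the TCP to a pose.
- bot.servo_line(position, rotation=None, velocity=150, contact_N=None): straight line of the TCP; rotation=None keeps the orientation; velocity is the mean speed in mm/s. With contact_N (N) it stops when the force on the tool has changed by that much, and returns True; else False.
- bot.goto_joints(angles): joint-space move.
- bot.move_gripper(opening, newtons=None): finger opening in mm; newtons is the grip in N (None keeps the last); returns when the fingers have stopped.
- bot.hold(seconds).
- bot.ik(position, orientation): joint angles nearest the present ones, or None.
- bot.get_obs(): the state.
- bot.capture(name): name is "scene" or "top"; returns a dict with "img" (400x640x3 uint8, red, green, blue), "range_z" (400x640 float32, mm along the optical axis (not along the pixel's ray), 0 where there is no reading), "intrinsics" (3x3 intrinsics, pixels), "k1" (the pictures are not rectified: a ray, as slopes to the right and down, at radius r is drawn at 1 + k1 r^2 times it, then the intrinsics apply), "R" (3x3) and "t" (3): a world point X has camera coordinates R X + t. Camera axes: x right, y down, z forward; pixel columns grow to the right and rows downward; lengths in mm; the calibration is good to about 2 mm. A picture is of the moment at which its call begins.
A pose or a line that the arm cannot do raises bot.MotionError and nothing moves.
- bot.hand_in(): hands the job in; it is judged then, once.
The state is a dict: "time_s": time; "joint_pos": joint angles; "joint_velocities": joint speeds; "joint_efforts": joint torques, N m; "eef_pos": TCP position; "tcp_rot": TCP orientation; "contact_force": force on the tool from outside, world axes, zero at the start; "wrist_torque": the same for the moment, N m; "opening": finger opening in mm; "gripper_force": force on a finger pad.
Only numpy, scipy, OpenCV 4.12 (cv2) and the standard library are available. Lean on these libraries where they do the work, as an engineer would, in place of code of your own. Each camera call takes 0.05 s, during which the arm holds its last target. There are 200 camera calls.

## Task

The short electronic pipette lying on the bench has been used: pick it up and carry it level (its crown end is heavy and the balance point is not known, so try a small lift and shift the grip if it droops), set it down flat on the steel feed shelf of the drop box and let go of it. Then push it along the shelf through the sprung flap, crown end first, so that it drops right inside and the flap snaps shut behind it. Do not drop or throw it on the way, and leave the other things on the bench where they are.

Things in the scene. Friction and masses are not known exactly. Their poses are not given: they have to be found in the camera images.
- pipette_mid (a point): Centre (mid-length, half-way up) of the short white electronic pipette, 160 mm long, lying flat. x points from nozzle to crown, z up. Handle: a block 32 mm wide (y), 34 mm high, from 30 mm behind this point to 76 mm ahead; a 20 mm round crown disc ends 80 mm ahead. The grey round nozzle on the same axis tapers from 22 to 14 mm across and ends, flat, 80 mm behind.
- pipette_crown (a point): Centre of the end face of the pipette's crown, 80 mm ahead of pipette_mid on the same axis.
- sill (a point): Middle of the inner edge (sill) of the feed shelf's top, in the outside plane of the box's front wall, 120 mm above the bench. x points along the feed into the box, y across, z up. The flat steel shelf reaches from here to x = -220 mm, is 150 mm wide, with 6 mm high, 4 mm thick lips on its long sides and an open outer end. The wall's opening is 104 mm wide, 62 mm high.
- dropbox: White drop box fixed to the bench; origin on the bench straight under sill, same axes. Closed box 270 mm long, 150 wide, 194 high (74 above the shelf), with a clear cover. Behind the sill a slippery 40 degree chute leads down: a thing whose balance point is pushed 25 mm past the sill tips in and slides down by itself, without reaching through the flap.
- flap (a joint): Steel flap, 98 mm wide and 56 mm high, that fills the opening, hinged along its top edge and opening only inward (away from the shelf): 0 = shut, up to 1.45 rad. A light spring closes it: a push of about 1 N opens it, and its polished lip slides along what passes under it.
- pipette: The same pipette; origin at mid-length on its underside (17 mm below pipette_mid), same axes. It weighs 0.12 to 0.32 kg, with the motor in the crown end: the balance point is 15 to 45 mm ahead of mid-length, different each time.
- tip_rack: Bystander: green pipette-tip rack, 122 x 84 x 61 mm, origin under its centre.
- tube_rack: Bystander: blue tube rack, 90 x 200 x 86 mm with its tubes, origin under its centre.
- tube: Bystander: clear screw-cap tube standing upright, 29 mm across, 105 mm high, origin under its centre.
- beaker: Bystander: glass beaker, 70 mm across, 90 mm high, origin under its centre.
- marker: Bystander: white pen with black cap lying on the bench, 140 mm long, 14 mm thick.
- timer: Bystander: white bench timer, 65 x 65 x 18 mm, origin under its centre.
Not all that is in view belongs to the job. Of the things shaped like the pipette, the white one is meant.

How it is judged:
By the outcome, as a careful person would: the job done as asked, in the order asked, and still so for the second after the job is handed in, with the robot touching nothing.
It also fails if it takes over 72 s, if anything falls off the work surface, if the arm or the gripper's body presses on something with over 40 N, if the wrist force passes 120 N, or if a joint passes its speed limit or range.

## Working session

There is one attempt and no reset: what is moved stays moved. The work goes in short steps, each a Python script; the robot and the scene stay as the last script left them, time stands still between calls to the robot, and variables do not carry over. Pictures are saved under pics/ and viewed, at most 10 in all, crops included, and the job is handed in when it is done.

```bash
mkdir -p pics
cat > h.py <<'E'
import numpy as np, cv2
from cell import bot
def cap(n):
    c=bot.capture(n); c['R']=np.array(c['R']);c['t']=np.array(c['t']);c['K']=np.array(c['intrinsics']); return c
def save(c,f,box=None,s=1):
    im=c['img'][:,:,::-1]
    if box: im=im[box[1]:box[3],box[0]:box[2]]
    cv2.imwrite('pics/'+f,cv2.resize(im,None,fx=s,fy=s,interpolation=cv2.INTER_CUBIC))
def slopes(c,uv):
    uv=np.atleast_2d(np.float64(uv))
    d=np.array([c['k1'],0,0,0,0],float)
    return cv2.undistortPointsIter(uv[:,None],c['K'],d,None,None,(3,50,1e-10))[:,0]
def onplane(c,uv,z):
    s=slopes(c,uv); D=np.c_[s,np.ones(len(s))]@c['R']; o=-c['R'].T@c['t']
    return o+D*((z-o[2])/D[:,2])[:,None]
def pts(c,uv):
    uv=np.atleast_2d(uv); z=c['range_z'][uv[:,1].astype(int),uv[:,0].astype(int)]
    s=slopes(c,uv); return (np.c_[s,np.ones(len(s))]*z[:,None]-c['t'])@c['R']
E
python3 - <<'E'
from h import *
for n in('scene','top'):
    c=cap(n); save(c,n+'0.png',None,1.25); np.savez(n+'.npz',**{k:c[k] for k in c})
    print(n,-c['R'].T@c['t'],c['R'][2],c['k1'],c['K'][0])
E
```

```text
scene [ 993.33907928 -685.21745616  972.22559193] [-0.38714328  0.49558313 -0.7775072 ] -0.003125727251312621 [420.16466227   0.         325.03599424]
top [ 371.91448568 -174.47488082 1262.6728081 ] [ 0.18980985 -0.00175677 -0.9818193 ] -0.11609255418119462 [499.97534692   0.         317.03173245]
```

View pics/top0.png

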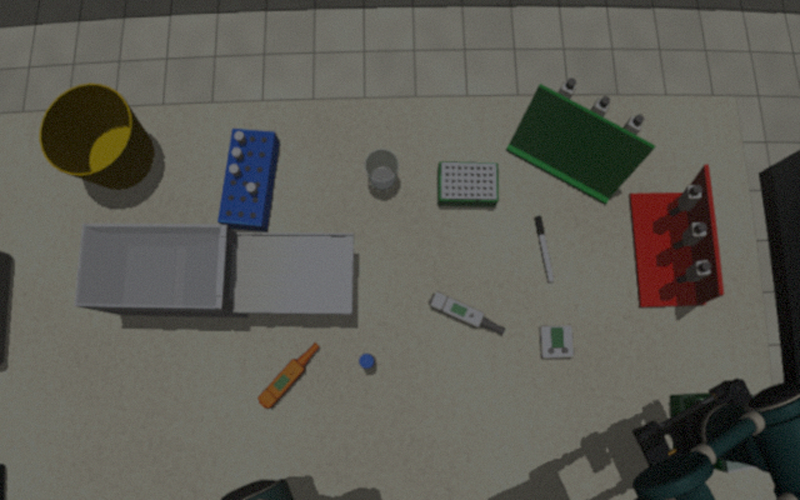

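View pics/scene0.png

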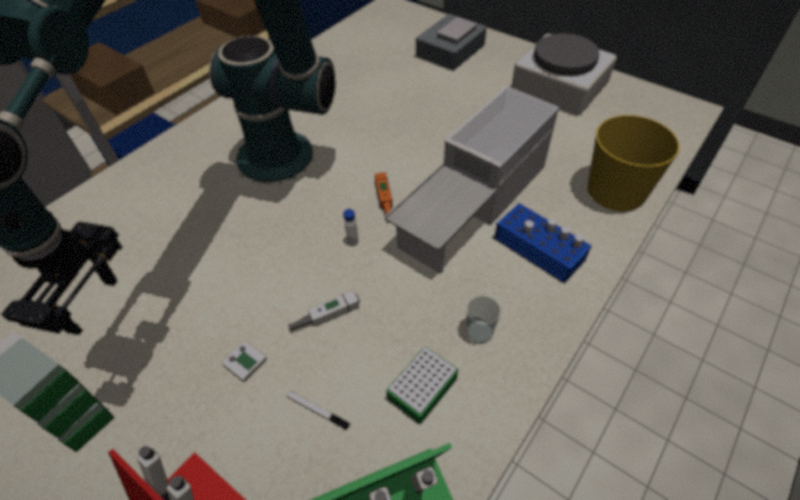

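The top view at 800x500 shows two pipette-like things on the bench. The white one runs from its crown at about (435,298) to its nozzle at (503,331), and the orange one is at (288,376). More grey ones hang in the red and green stands. The white one lying on the bench is meant. The box is at the left: shelf at x 232–353, y 235–314, sill edge at x≈230.

```bash
cat >> h.py <<'E'
def cloud(c,x0,y0,x1,y1):
    u,v=np.meshgrid(np.arange(x0,x1),np.arange(y0,y1)); uv=np.c_[u.ravel(),v.ravel()]
    P=pts(c,uv); ok=c['range_z'][uv[:,1],uv[:,0]]>0
    return uv[ok],P[ok]
E
python3 - <<'E'
from h import *
T=dict(np.load('top.npz'))
T['K']=T['intrinsics']; T['k1']=float(T['k1'])
save(T,'crop.png',(325,215,425,285),7)
uv,P=cloud(T,330,220,420,280)
print('bench z',np.median(P[:,2]))
m=(P[:,2]>6)&(P[:,2]<60)
Q=P[m]; r=cv2.minAreaRect(np.float32(Q[:,:2])); print('pip',r,cv2.boxPoints(r),Q[:,2].max(), len(Q))
q=Q[Q[:,2]>27]; print('handle',cv2.minAreaRect(np.float32(q[:,:2])),np.median(q[:,2]))
uv,P=cloud(T,170,170,300,265)
m=(P[:,2]>112)&(P[:,2]<124); r=cv2.minAreaRect(np.float32(P[m][:,:2])); print('shelf',r,cv2.boxPoints(r),np.median(P[m][:,2]))
m=(P[:,2]>180)&(P[:,2]<205);print('rim',P[m].max(0),P[m].min(0))
print('corners z126',onplane(T,np.array([[235,235],[353,236],[352,314],[233,312]])/1.25,124))
print('wall top z194',onplane(T,np.array([[226,226],[224,309],[84,227],[79,306]])/1.25,194))
for n,u,v,z in(('tube',367,361,105),('timer',556,342,18),('tiprack',468,183,61),('orange',288,376,30),('marker',543,250,10),('beaker',382,178,5)):
    print(n,onplane(T,np.array([[u,v]])/1.25,z).round())
E
```

```text
bench z 1.116952050553075
pip ((477.4827880859375, -321.5180358886719), (218.646240234375, 149.05807495117188), 86.5823745727539) [[ 396.56918 -426.2038 ]
 [ 545.3621  -435.08966]
 [ 558.39636 -216.83228]
 [ 409.60345 -207.94641]] 42.40083011692643 797
handle ((471.3340148925781, -312.6492004394531), (154.14942932128906, 32.509944915771484), 63.76518249511719) 33.91077019100071
shelf ((548.74462890625, 33.22752380371094), (257.4420471191406, 151.80587768554688), 87.4462661743164) [[467.18173 -91.9837 ]
 [618.83685 -98.74762]
 [630.3075  158.43875]
 [478.6524  165.20267]] 120.0423431212327
rim [627.19465867 148.59093882 200.54899751] [477.25273323 122.34173273 180.01238721]
corners z126 [[621.05757147 125.90488831 124.        ]
 [613.97235429 -96.31693089 124.        ]
 [468.84409068 -93.09809365 124.        ]
 [476.46881606 126.0678121  124.        ]]
wall top z194 [[622.42598257 124.11000277 194.        ]
 [475.47590108 123.51657304 194.        ]
 [627.39499359 388.23414047 194.        ]
 [484.10287034 387.43794551 194.        ]]
tube [[ 384. -118.  105.]]
timer [[ 412. -490.   18.]]
tiprack [[ 731. -323.   61.]]
orange [[358.  40.  30.]]
marker [[ 600. -477.   10.]]
beaker [[ 762. -150.    5.]]
```

View pics/crop.png

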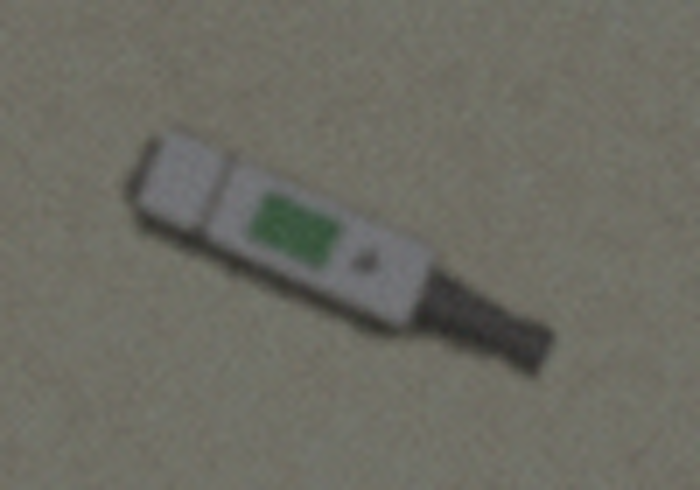

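The crop confirms it: white handle with green display, crown at top left (crop ≈ (145,180)), grey nozzle at lower right ending at (543,347). Next I'll take its pose from the corner pixels and make a trial lift.

Run:
```python
from h import *
T=dict(np.load('top.npz')); T['K']=T['intrinsics']; T['k1']=float(T['k1'])
g=T['img'][215:285,325:425].astype(int)
# white top face: brighter than bench with little warm tint
warm=cv2.GaussianBlur(np.float32(g[:,:,0]-g[:,:,2]),(3,3),0); val=cv2.GaussianBlur(np.float32(g.sum(2)),(3,3),0)
px=lambda x,y:np.array([x/7-0.5+325,y/7-0.5+215])
C=onplane(T,[px(172,128),px(140,212),px(437,250),px(408,330)],34)[:,:2]
n=onplane(T,[px(541,348)],17)[0,:2]
front=(C[0]+C[1])/2; rear=(C[2]+C[3])/2
print('handle L',np.linalg.norm(front-rear),'W',np.linalg.norm(C[0]-C[1]),np.linalg.norm(C[2]-C[3]))
d=front-n; yaw=np.arctan2(d[1],d[0]); a=d/np.linalg.norm(d)
mids=[front-76*a,rear+30*a,n+80*a]; print(mids,yaw, np.arctan2(*(front-rear)[::-1]))
mid=np.mean(mids,0)
np.savez('pip.npz',mid=mid,yaw=yaw)
o=bot.get_obs(); print(o['eef_pos'],o['tcp_rot'],o['opening'],o['wrist_torque'])
for y in(yaw,yaw-np.pi): print(y,bot.ik([*(mid+30*a),60],[np.pi,0,y]))
f=np.pi/2-.034
for y in(f,f-np.pi): print(y,bot.ik([546,45,127],[np.pi,0,y]),bot.ik([541,-80,127],[np.pi,0,y]))
```

```text
handle L 102.41366694166962 W 31.87478872290897 30.022227474122097
[array([ 470.7790579 , -316.29426309]), array([ 472.01761082, -312.91043969]), array([ 473.10269668, -311.44055975])] 1.1243047942297757 1.1209457367267115
[ 270.56594119 -617.70285774  237.53582156] [-3.13959639e+00 -8.62094582e-05  4.12785946e-01] 88.30599387867001 [-0.04123365 -0.0286597   0.02352786]
1.1243047942297757 [-5.77848744e-01  2.31555618e-01  2.00284825e+00 -4.44089210e-16
  9.07188790e-01 -1.31357212e-01]
-2.0172878593600174 None
1.5367963267948965 [ 3.67657725e-02  1.22571510e-01  1.98900892e+00 -4.44089210e-16
  1.03001222e+00  7.07657725e-02] [-1.92356894e-01  1.20795477e-01  1.99101270e+00 -4.44089210e-16
  1.02978447e+00 -1.58356894e-01]
-1.6047963267948966 None None
```

Run:
```python
from h import *
p=np.load('pip.npz'); mid=p['mid']; yaw=float(p['yaw']); a=np.array([np.cos(yaw),np.sin(yaw)])
R=[np.pi,0,yaw]; g=mid+30*a
bot.goto([*g,110],R); bot.move_gripper(70,30)
print(bot.servo_line([*g,6],velocity=100,contact_N=8))
b=bot.get_obs(); bot.move_gripper(20,30); o=bot.get_obs(); print('open',o['opening'],o['gripper_force'],o['eef_pos'])
b=bot.get_obs()
bot.servo_line([*g,26],velocity=40); bot.hold(.4); o=bot.get_obs()
dF=np.array(o['contact_force'])-b['contact_force']; dM=np.array(o['wrist_torque'])-b['wrist_torque']
print(o['time_s'],o['opening'],dF,dM,o['contact_force'],o['wrist_torque'])
t=np.array([-a[1],a[0],0]); print('moment about pip y',dM@t, 'offset?',1000*dM@t/max(.1,-dF[2]))
c=cap('scene'); save(c,'lift.png',(200,200,340,300),5)
c=cap('top'); uv,P=cloud(c,330,215,425,285)
```

```text
False
open 31.813372763916444 29.997757994569838 [ 485.10345479 -286.58860331    6.1683051 ]
4.9917 31.639602820589133 [ 0.56478037 -0.18217444 -3.71576212] [-0.00795833  0.0628419  -0.00508847] [ 0.51274017  0.13676662 -2.55823286] [-0.01582905 -0.01764141  0.00665261]
moment about pip y 0.03431352348282921 offset? 9.234585625505872
```

View pics/lift.png

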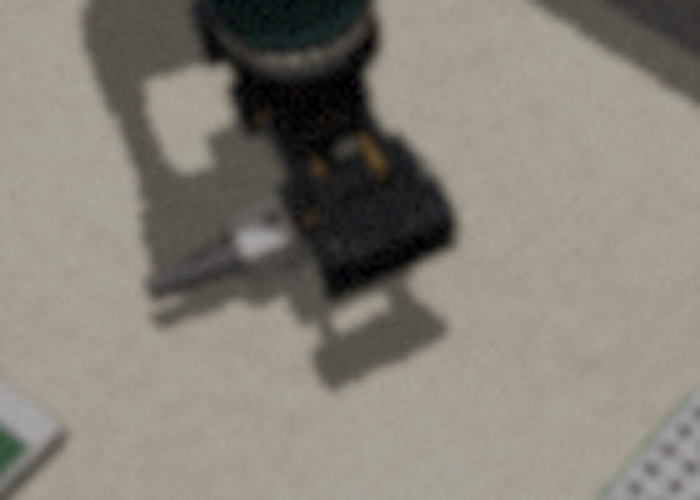

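The picture shows the pipette off the bench, with the grey nozzle from crop (275,225) to its end at (152,282) and its shadow just below. I'll measure the droop from depth along the nozzle.

```bash
cat >> h.py <<'E'
def tilt(mid,a,lo=-78,hi=-5):
    "height of the pipette's upper surface along its axis, near axis, averaged over views"
    for n in('scene','top'):
        c=cap(n); uv,P=cloud(c,100,120,600,399); r=P[:,:2]-mid; s=r@a; w=r@np.array([-a[1],a[0]])
        out=[]
        for e in range(lo,hi,12):
            m=(s>=e)&(s<e+12)&(abs(w)<6)&(P[:,2]>8)
            out.append((e+6,int(m.sum()),round(float(np.median(P[m,2])),1) if m.sum()>2 else None))
        print(n,out)
E
python3 - <<'E'
from h import *
p=np.load('pip.npz'); mid=p['mid']; yaw=float(p['yaw']); a=np.array([np.cos(yaw),np.sin(yaw)])
tilt(mid,a,-78,90)
E
```

```text
scene [(-72, 24, 43.4), (-60, 22, 43.6), (-48, 22, 45.5), (-36, 45, 379.9), (-24, 51, 408.4), (-12, 60, 330.3), (0, 79, 277.1), (12, 42, 407.0), (24, 23, 407.8), (36, 22, 407.8), (48, 22, 407.7), (60, 23, 407.6), (72, 29, 407.9), (84, 22, 410.3)]
top [(-72, 13, 45.6), (-60, 0, None), (-48, 0, None), (-36, 21, 393.0), (-24, 47, 409.3), (-12, 46, 406.9), (0, 44, 406.6), (12, 49, 406.9), (24, 45, 406.5), (36, 48, 407.0), (48, 48, 407.0), (60, 53, 406.3), (72, 54, 408.5), (84, 52, 407.9)]
```

The nozzle top is at 43–45 mm, where a level pipette lifted 20 mm would have it, so there is no droop. Carry it to the shelf.

```bash
cat >> h.py <<'E'
S=np.array([549.,124.]); FY=np.pi/2-.034; F=np.array([np.cos(FY),np.sin(FY)]); RF=[np.pi,0,FY]
E
python3 - <<'E'
from h import *
o=bot.get_obs(); e=np.array(o['eef_pos'])
bot.move_gripper(20,40)
bot.servo_line([e[0],e[1],205],velocity=100)
g=S-76*F
bot.servo_line([*g,205],RF,velocity=110)
print(bot.get_obs()['eef_pos'],bot.get_obs()['tcp_rot'])
bot.servo_line([*g,134],velocity=70); bot.hold(.2)
f0=np.array(bot.get_obs()['contact_force'])
print(bot.servo_line([*g,125.7],velocity=12,contact_N=3)); o=bot.get_obs()
print(o['time_s'],o['eef_pos'],o['opening'],np.array(o['contact_force'])-f0)
c=cap('scene'); save(c,'place.png',(290,60,470,220),4)
tilt(g-30*F,F)
E
```

```text
[546.4042023   47.83139033 205.03557846] [3.14154172e+00 3.88612464e-05 1.53649041e+00]
True
12.5833 [546.24165941  48.03224132 126.15077076] 31.552921419955116 [ 0.62205812 -0.21022474  4.65131181]
scene [(-72, 31, 139.5), (-60, 31, 140.5), (-48, 26, 142.0), (-36, 23, 145.4), (-24, 26, 153.6), (-12, 14, 156.2), (0, 25, 204.1)]
top [(-72, 23, 142.9), (-60, 22, 143.8), (-48, 25, 144.9), (-36, 114, 480.1), (-24, 96, 507.5), (-12, 102, 501.9), (0, 100, 505.3)]
```

View pics/place.png

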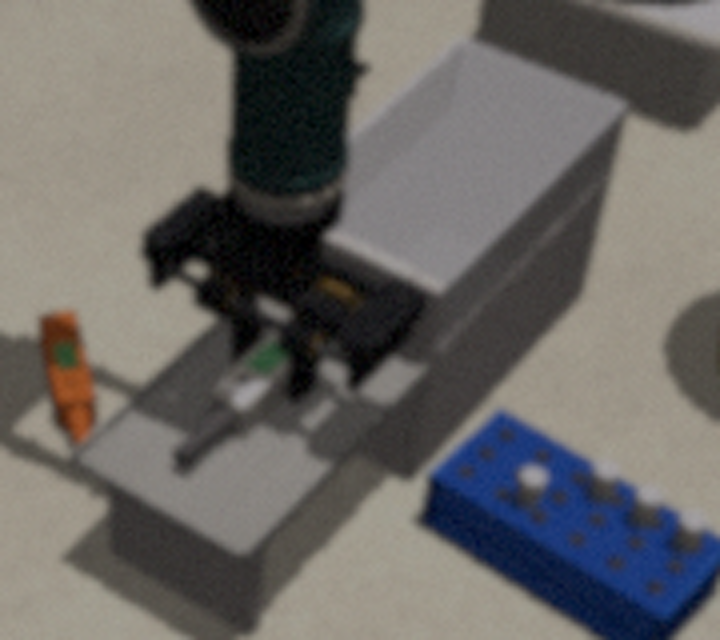

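The pipette sits level in the middle of the shelf, nozzle end at crop (183,460), crown toward the flap. Release, back off and check from above.

Run:
```python
from h import *
bot.move_gripper(62); bot.hold(.2)
g=S-76*F; bot.servo_line([*g,200],velocity=120)
b=S-222*F; bot.servo_line([*b,200],velocity=180); bot.move_gripper(0,20)
o=bot.get_obs(); print(o['time_s'],o['eef_pos'],o['opening'])
c=cap('top'); save(c,'rel.png',(160,160,310,270),5)
uv,P=cloud(c,170,170,310,265)
m=(P[:,2]>135)&(P[:,2]<160); r=P[m][:,:2]-S; s=r@F; w=r@np.array([-F[1],F[0]])
k=(abs(w)<40)&(s>-200)&(s<-5)
for e in range(-200,0,15):
    q=k&(s>=e)&(s<e+15)
    if q.sum()>5: print(e,q.sum(),np.round([w[q].min(),w[q].mean(),w[q].max(),np.median(P[m][q,2])],1))
```

```text
16.25 [541.45787796 -97.90859332 199.98841948] 0.45674088387917033
-170 23 [ -5.4   2.5   8.8 143.7]
-155 56 [ -7.8   3.   11.5 144.6]
-140 97 [-12.2   3.3  18.6 152.3]
-125 100 [-11.7   4.1  18.4 153.9]
-110 98 [-14.6   3.4  18.4 154.2]
-95 36 [-11.4   8.7  18.3 153.7]
-65 38 [-14.1  -2.8  16.9 153.3]
-50 98 [-13.7   2.9  18.2 153.6]
-35 39 [-13.    2.8  17.7 153.1]
```

View pics/rel.png

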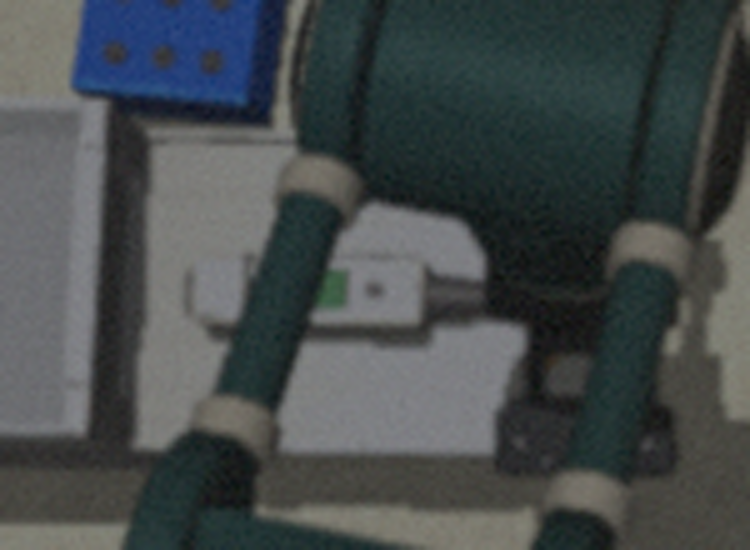

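Released: the pipette is straight on the shelf and parallel to the feed, with its crown at crop (190,285) just short of the flap. First push, then check.

Run:
```python
from h import *
b=S-222*F; bot.servo_line([*b,129],velocity=90)
print(bot.servo_line([*(S-132*F),129],velocity=40,contact_N=15))
o=bot.get_obs(); print(o['time_s'],o['eef_pos'],o['contact_force'])
c=cap('top'); save(c,'p1.png',(160,160,310,270),5)
```

```text
False
19.6417 [544.53514331  -7.98900575 129.02585144] [-0.42331468 -1.29178727 -0.38497723]
```

View pics/p1.png

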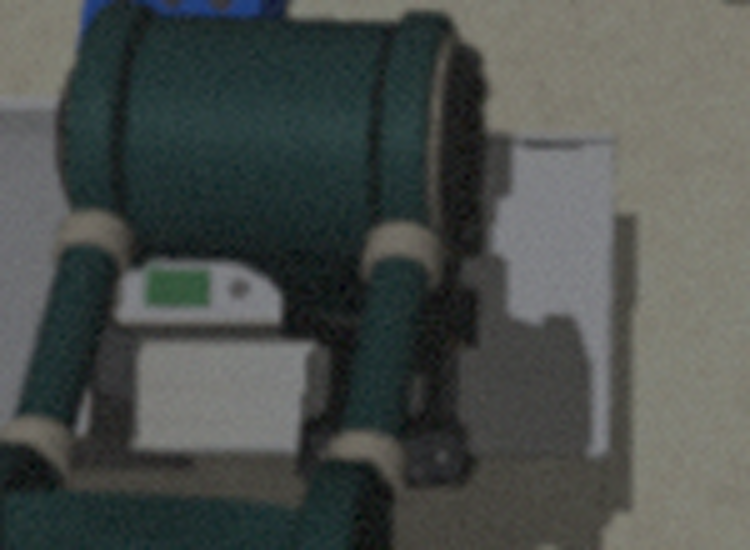

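The pipette is still straight and going under the flap, with its display at crop (178,287). Push on to the tipping point.

Run:
```python
from h import *
for d in (105,90,76):
    h=bot.servo_line([*(S-d*F),129],velocity=40,contact_N=15); o=bot.get_obs(); print(d,h,o['time_s'],np.round(o['contact_force'],2))
bot.hold(.5)
bot.servo_line([*(S-200*F),135],velocity=150); bot.servo_line([*(S-215*F),240],velocity=150)
bot.goto([330,-350,300],[np.pi,0,0.4]); bot.hold(.5)
c=cap('top'); uv,P=cloud(c,170,170,310,265); r=P[:,:2]-S; s=r@F; w=r@np.array([-F[1],F[0]])
print('on shelf', ((P[:,2]>132)&(abs(w)<60)&(s>-215)&(s<-8)).sum(), bot.get_obs()['time_s'])
a=c['img'][:,:,::-1][160:280,40:320]; b=cap('scene')['img'][:,:,::-1][50:220,280:480]
a=cv2.resize(a,(700,300)); b=cv2.resize(b,(350,298)); cv2.imwrite('pics/end.png',np.vstack([a,np.hstack([b,np.zeros((298,350,3),np.uint8)])]))
```

```text
105 False 20.5167 [ 0.63 -0.78 -0.76]
90 False 21.0417 [-0.69 -0.22 -0.11]
76 False 21.5417 [ 0.59 -1.08  0.43]
on shelf 0 25.7083
```

View pics/end.png

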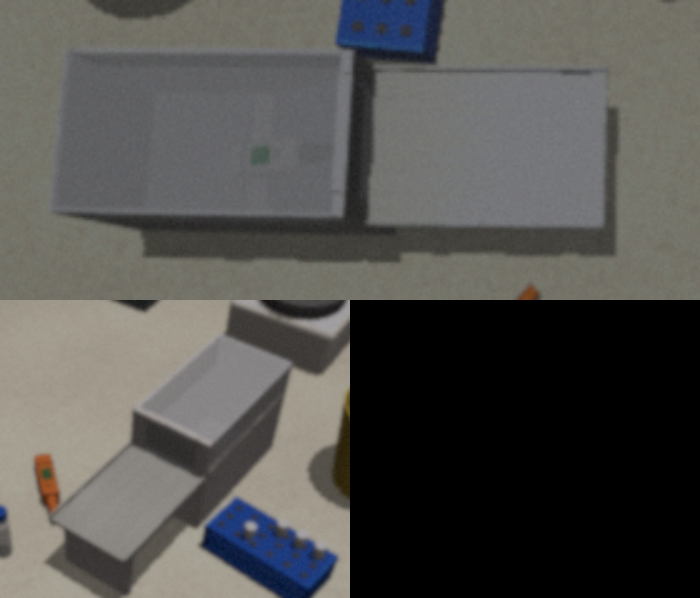

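The shelf is empty and the pipette shows through the clear cover: display at (260,155), nozzle at about (315,153). Before handing in I'll check that the tail is clear of the flap.

Run:
```python
from h import *
c=cap('top'); uv,P=cloud(c,50,170,200,262); r=P[:,:2]-S; s=r@F; w=r@np.array([-F[1],F[0]])
for e in range(-20,280,12):
    q=(s>=e)&(s<e+12)
    A=q&(abs(w-3)<8); B=q&(abs(w)>35)&(abs(w)<60)
    print(e,A.sum(),np.round(np.percentile(P[A,2],[10,50,90]),0) if A.any() else '',np.round(np.median(P[B,2])) if B.any() else '')
im=c['img'][170:265,55:200][:,:,::-1]; im=cv2.resize(im,None,fx=5,fy=5,interpolation=cv2.INTER_CUBIC)
cv2.imwrite('pics/in.png',cv2.convertScaleAbs(im,alpha=2.6,beta=-130))
```

```text
-20 37 [117. 120. 123.] 120.0
-8 51 [119. 122. 194.] 132.0
4 85 [113. 151. 195.] 192.0
16 39 [191. 194. 196.] 194.0
28 37 [190. 194. 196.] 194.0
40 38 [192. 194. 196.] 194.0
52 39 [192. 194. 196.] 194.0
64 44 [193. 194. 197.] 194.0
76 39 [191. 194. 196.] 195.0
88 36 [191. 194. 196.] 195.0
100 36 [192. 195. 197.] 194.0
112 39 [193. 195. 197.] 194.0
124 33 [193. 195. 196.] 194.0
136 37 [191. 194. 197.] 194.0
148 36 [192. 195. 197.] 194.0
160 36 [191. 193. 196.] 194.0
172 41 [192. 194. 198.] 194.0
184 35 [192. 194. 196.] 194.0
196 38 [192. 194. 198.] 194.0
208 38 [192. 194. 196.] 194.0
220 40 [191. 194. 197.] 194.0
232 37 [191. 194. 196.] 194.0
244 34 [191. 193. 196.] 194.0
256 35 [191. 194. 196.] 194.0
268 14 [192. 193. 195.] 193.0
```

View pics/in.png

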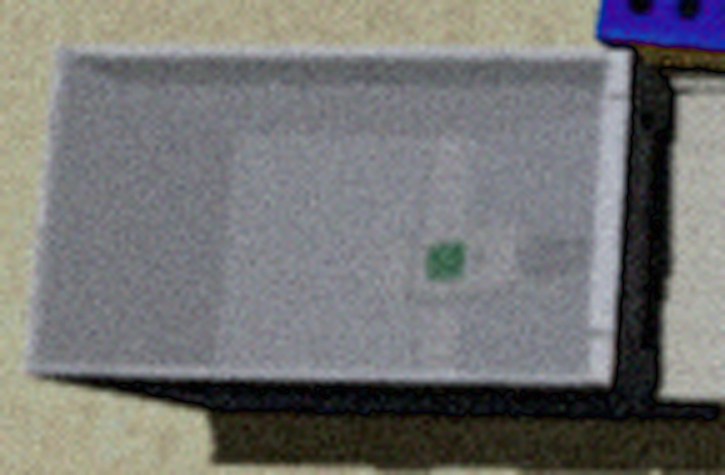

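The pipette lies tilted on the chute: handle to about (515,265), nozzle end at about (590,255), just behind the front wall. The scene camera's depth on the flap plane will show whether the flap is shut.

Run:
```python
from h import *
c=cap('scene'); uv,P=cloud(c,280,50,480,220); r=P[:,:2]-S; s=r@F; w=r@np.array([-F[1],F[0]])
for z0 in range(122,196,9):
    print(z0,[ (int(q.sum()),round(float(np.median(s[q])),1), round(float(np.percentile(s[q],90)),1)) if (q:=(P[:,2]>=z0)&(P[:,2]<z0+9)&(w>=l)&(w<l+20)&(s>-12)&(s<60)).sum()>2 else None for l in (-70,-50,-30,-10,10,30,50)])
t=cap('top'); px=np.array([[55+590/5-.5,170+255/5-.5]])
o=-t['R'].T@t['t']; a=onplane(t,px,0)[0]; 
for z in (60,80,100,120): q=onplane(t,px,z)[0]; print('nozzle z',z,'s',(q[:2]-S)@F)
print('display', [(z,round(float((onplane(t,[[55+445/5-.5,170+260/5-.5]],z)[0][:2]-S)@F))) for z in (20,40,60,80,100)])
```

```text
122 [(20, 3.9, 7.5), (17, 1.7, 12.5), (15, 2.5, 11.5), (16, 5.4, 12.9), (18, -2.9, 12.3), (17, -0.7, 11.1), (28, 1.9, 6.4)]
131 [(12, 6.0, 10.3), (15, 11.8, 12.8), (11, 10.3, 12.7), (13, 11.2, 12.8), (14, 10.2, 12.6), (14, 10.0, 12.5), (11, 4.5, 5.4)]
140 [(11, 5.1, 9.3), (15, 11.4, 13.0), (16, 10.3, 12.5), (15, 10.7, 12.4), (12, 10.8, 13.5), (18, 11.1, 14.2), (16, 4.4, 6.3)]
149 [(11, 4.4, 5.7), (13, 11.2, 12.9), (17, 11.1, 12.5), (14, 10.8, 13.4), (17, 11.3, 13.0), (16, 9.8, 12.8), (15, 4.8, 6.3)]
158 [(16, 5.7, 11.4), (12, 11.3, 12.4), (14, 10.6, 12.7), (15, 10.7, 13.2), (12, 11.9, 14.4), (15, 10.4, 11.7), (11, 5.0, 5.8)]
167 [(11, 4.9, 9.2), (16, 10.6, 13.1), (15, 10.9, 11.9), (14, 11.4, 13.1), (12, 10.2, 12.1), (17, 11.4, 13.0), (13, 4.4, 8.1)]
176 [(12, 4.5, 5.7), (4, 5.7, 8.4), (4, 7.3, 9.7), (5, 6.8, 8.9), (7, 9.3, 10.7), (7, 5.4, 6.6), (15, 5.1, 6.5)]
185 [(34, 9.8, 38.2), (29, 7.3, 36.3), (33, 7.5, 40.2), (29, 7.4, 46.9), (35, 17.7, 50.1), (30, 8.0, 50.1), (20, 4.4, 23.2)]
194 [(80, 31.7, 52.6), (83, 31.2, 52.1), (76, 31.3, 52.5), (75, 31.9, 55.5), (70, 29.4, 52.5), (75, 30.1, 52.4), (77, 31.2, 52.9)]
nozzle z 60 s 55.494992232900024
nozzle z 80 s 49.51136782070659
nozzle z 100 s 43.52774340851316
nozzle z 120 s 37.54411899631973
display [(20, 143), (40, 136), (60, 128), (80, 121), (100, 114)]
```

The flap is vertical and shut: about 11 mm at every height, 6 mm behind the wall face. The nozzle is about 40 mm inside the sill.

```bash
python3 -c "
from cell import bot
print(bot.hand_in())"
```

```text
the job is handed in; nothing more can be done
None
```

The job is handed in: the white pipette was carried level, released on the shelf and pushed crown-first through the flap; it now lies inside the drop box with the flap shut, and the arm is clear.

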